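Draw a furniture bar from its tray and set it against the forme

TASK

Take the longest metal bar out of the green tray: its tail is held down under the tray's cover, so raise its free end over the front lip and draw it out endwise. Set it down, without dropping it, flat inside the dark steel chase in the open space on the robot's side of the forme, and slide it flush along the forme's side so that it covers that whole side. Leave the two other bars and everything else on the table where they are.

Things in the scene. Friction and masses are not known exactly. Their poses are not given: they have to be found in the camera images.
- tray: fixed green sheet-steel tray, 242 mm (its x) by 264 mm (its y). Origin: on the table, near the middle of its underside; z up. Floor 4 mm thick. Three bars lie on the floor along y, in lanes at about x = -70, 0 and +70 mm, tails 3 to 5 mm from the back wall's inner face (y = -130 mm). Side walls 15 mm above the floor
- tray_lip (a point): middle of the top of the tray's front lip; axes as the tray's. The lip spans the tray's +y end from y = 126 to 130 mm of the tray, 15 mm above its floor (19 mm above the table)
- tray_cover (a point): middle of the lower front edge of the tray's flat cover; axes as the tray's. The cover spans tray y = -134 to -52 mm; underside 24 mm above the floor (10 mm above the bars' tops), top 31 mm above the table. 3 mm walls under it at x = +-35 mm part the lanes. It stops a bar lifted level before it clears the lip
- bar_long_mid (a point): centre of the longest bar: loose aluminium, 34 mm wide (x), 240 mm long (y), 14 mm high (z), about 0.3 kg, in any lane; y points from tail to free end. Tilted about its tail by 0.065 to 0.13 rad it clears both lip and cover and can be drawn to the tray's +y along its own axis; after 80 mm the tail is out of the cover
- bar_long_tail (a point): centre of the tail end face of the longest bar, 120 mm from its centre along its -y
- bar_long_head (a point): centre of the free end face of the longest bar, 120 mm from its centre along its +y; at the start 11 to 13 mm short of the lip
- bar_short_mid (a point): centre of a shorter aluminium bar, 34 x 190 x 14 mm, loose in another lane; to be left there
- bar_thin_mid (a point): centre of a narrow short aluminium bar, 20 x 185 x 14 mm, loose in another lane; to be left there
- chase: dark steel rectangular frame fixed flat on the table, 310 mm (its x) by 360 mm (its y), 20 mm high, the table is its floor. Origin: on the table at its centre; -x is the robot's side. In it stands a fixed forme: dark wooden block with two metal cuts on top, 100 mm (x) by 200 mm (y), 25 mm high, packed on three sides with fixed furniture 16 to 18 mm high
- forme_edge (a point): point on the table at the middle of the forme's straight upright -x side (200 mm long, along y); axes as the chase's. The empty space, 310 mm long in y, runs from here to x = -120 mm (the frame's inner side). With the long bar flush against the forme its centre is at x = -17 mm; sliding it over the table takes about 2 to 5 N
- quoin_key: loose steel quoin key, a T-shaped key lying flat, about 115 x 50 x 14 mm, between tray and chase; bystander
- planer: loose wooden planer block 160 x 85 x 34 mm; bystander
- ink_tin: loose ink tin, diameter 90 mm, 80 mm tall; bystander
- ink_tin_b: loose smaller ink tin, diameter 76 mm, 60 mm tall; bystander
- wash_bottle: loose white bottle, diameter 70 mm, 200 mm tall; bystander
- quoin: loose steel block (a spare quoin), 70 x 25 x 18 mm, between the robot and the tray; bystander
- brush: loose wooden-handled brush lying flat; bystander

How it is judged:
By the outcome, as a careful person would: the job done as asked, in the order asked, and still so for the second after the job is handed in, with the robot touching nothing.
It also fails if it takes over 58 s, if anything falls off the work surface, if the arm or the gripper's body presses on something with over 40 N, if the wrist force passes 120 N, or if a joint passes its speed limit or range.

ROBOT

A 6-joint arm with a two-finger parallel gripper is mounted at the origin on the work surface. World frame = base frame: x ahead of the robot, y to its left, z up, the work surface at z = 0. Lengths are in m, angles in rad, forces in N, time in s.
With the tool pointing down it reaches from about 0.275 to 0.725 m from the base axis. Payload 15.9 kg.
Tool frame: the origin (TCP) lies midway between the tips of the shut fingers; the grasp point (between the pads) lies 19 mm behind it; z points along the fingers, y is the line along which they close (so a half turn about z gives the same grasp; the last joint's range is limited). The gripper opens to 85 mm and grips with 20 to 120 N. Pads are 22 mm wide; open, the fingers measure 114 mm over their backs; the gripper's body (76 mm by 85 mm) begins 54 mm behind the grasp point. The pads swing forward as they close: fully open they stand 13 mm farther back than shut.
Start: joints at [1.16, 0.213, -0.034, 1.323, 0, 1.571], TCP at [0.2, 0.458, 0.231] pointing down, gripper open.
Joint ranges: [-2.98, 2.98], [-0.74, 1.72], [-1.14, 1.35], [-2.1, 2.04], [-1.57, 1.44], [-3.14, 3.14]. Speed limits (rad/s): [1.89, 1.89, 2.39, 2.57, 3.14, 3.14].

INTERFACE

Orientations are given as a unit quaternion [w, x, y, z].
In Python, from cell import manip gives the robot as it stands. The module is installed in compiled form; this text tells all that it offers.
- The arm moves only by the tool step_arm, never from a script. Its argument "targets" is a list of rows, each an object of numbers: "dx", "dy", "dz": the shift along the world's x, y, z in m; "wx", "wy", "wz": the turn, a rotation vector about the world's x, y, z in rad; "hand": the gripper command: -1 is fully open, 1 is shut, values between are in proportion. In form: [{"dx": .., "dy": .., "dz": .., "wx": .., "wy": .., "wz": .., "hand": ..}, ...]. A call has 1 to 20 rows; each row shifts and turns the commanded pose from where the row before left it; what a row does not reach is not made up. A row lasts 1/8 s, in which the tool goes at most 62.5 mm and 10.7 degrees, less where a joint would pass 70% of its speed; a pose out of reach is approached as far as the arm can. A call with a gripper value outside its range is refused whole. The fingers move at their own pace and stop on an object; "squeeze" is the grip in N (left out, the last holds). Time passes only in rows, so rows that do not move let the fingers close. It gives the time, the measured TCP pose, the force, the opening and the grip force at its end, in the units of the state.
- manip.read_state(): the state, without advancing time (a new reading comes with each control period).
- manip.camera(name): name is "scene" or "side" or "wrist"; returns the picture (480x640x3 uint8, blue, green, red); there is no depth.
- manip.get_calibration(name): a dict with "fx", "fy", "cx", "cy" (pixels), "dist_coeffs" ([k1, k2, p1, p2, k3] as OpenCV has them; the pictures are not rectified), "extrinsics" (4x4, takes a point from world to camera coordinates); the wrist camera has in their place "tool_from_camera" (4x4, takes a point from camera to tool coordinates, whose origin is the TCP and whose axes are the flange's). Camera axes: x right, y up, looking along -z (the intrinsics and any distortion apply to the point x, -y, -z); pixel columns grow to the right and rows downward; lengths in m; the calibration is good to about 2 mm. A picture is of the moment at which its call begins: read the wrist's pose just before it. get_calibration takes no time and is no camera call.
- manip.hand_in(): hands the job in; it is judged then, once.
Trained networks look in the newest picture that a camera, given by its name, has taken for a name from the list of things; names that differ only in an ending like _2 or _b are one class to them, and where a whole thing is asked for, a point or a joint stands for the part that bears it (a point fixed in the world has none). Each returns a list of dicts, best first, with "score" (0 to 1); they miss things now and then, are a little off and sometimes report something else, mostly with a low value. They report only what shows in the picture. A call takes as long as a camera call.
- manip.search_frame(camera, label): "extent" ([centre column, centre row, width, height] in pixels, round what is visible of it).
- manip.spot_point(camera, label): "pixel" ([column, row] in pixels: a listed point, or the origin of a listed thing).
The state is a dict: "time_s": time; "joint_pos": joint angles; "qd": joint speeds; "joint_torque": joint torques, N m; "tcp_pos": TCP position; "tcp_rot": TCP orientation; "contact_force": force on the tool from outside, world axes, zero at the start; "ft_torque": the same for the moment, N m; "width": opening from 0.0 (shut) to 1.0 (fully open); "gripper_force": force on a finger pad.
Only numpy, scipy, OpenCV 4.12 (cv2) and the standard library are available. Lean on these libraries where they do the work, as an engineer would, in place of code of your own. Each camera call takes 0.05 s, during which the arm holds its last target. There are 200 camera calls.

## Working session

There is one attempt and no reset: what is moved stays moved. The work goes in short steps, Python scripts to look and compute and a tool call to move; the robot and the scene stay as the last step left them, time stands still between calls to the robot, and variables do not carry over. Pictures are saved under pics/ and viewed, at most 14 in all, crops included, and the job is handed in when it is done.

Besides the shell and the picture viewer there is one more tool, called after "Request:" by a JSON object that holds its "fn" and its "kwargs", one argument or row to a line. step_arm: Moves the arm, as the interface text tells. Its arguments: {"type":"object","properties":{"targets":{"type":"array"},"squeeze":{"type":"number"}},"required":["targets"]}

```bash
mkdir -p pics
cat > h.py <<'E'
import numpy as np, cv2
from cell import manip
from scipy.spatial.transform import Rotation as R
def tcp(s=None):
    s=s or manip.read_state(); q=s["tcp_rot"]; T=np.eye(4); T[:3,:3]=R.from_quat([q[1],q[2],q[3],q[0]]).as_matrix(); T[:3,3]=s["tcp_pos"]; return T
def ray(cam,px,T=None):
    c=manip.get_calibration(cam); K=np.array([[c["fx"],0,c["cx"]],[0,c["fy"],c["cy"]],[0,0,1.]])
    u=cv2.undistortPoints(np.array([[px]],float),K,np.array(c["dist_coeffs"]))[0,0]
    M=(T if T is not None else tcp())@np.array(c["tool_from_camera"]) if cam=="wrist" else np.linalg.inv(np.array(c["extrinsics"]))
    return M[:3,3], M[:3,:3]@np.array([u[0],-u[1],-1])
def at(cam,px,z,T=None):
    o,d=ray(cam,px,T); return o+d*(z-o[2])/d[2]
def proj(cam,P,T=None):
    c=manip.get_calibration(cam); K=np.array([[c["fx"],0,c["cx"]],[0,c["fy"],c["cy"]],[0,0,1.]])
    M=np.linalg.inv((T if T is not None else tcp())@np.array(c["tool_from_camera"])) if cam=="wrist" else np.array(c["extrinsics"])
    p=(M[:3,:3]@np.atleast_2d(P).T+M[:3,3:4]).T*[1,-1,-1]
    return cv2.projectPoints(p,np.zeros(3),np.zeros(3),K,np.array(c["dist_coeffs"]))[0][:,0]
E
python3 - <<'E'
from h import *
for c in("scene","wrist"):
    T=tcp(); im=manip.camera(c); cv2.imwrite(f"pics/{c}0.png",im)
    for l,z in [("tray",0),("tray_lip",.019),("tray_cover",.028),("bar_long_mid",.011),("bar_long_head",.011),("bar_long_tail",.011),("bar_short_mid",.011),("bar_thin_mid",.011),("chase",0),("forme_edge",0),("quoin_key",.007),("wash_bottle",0)]:
        if c=="wrist" and l in("chase","wash_bottle","quoin_key"):continue
        for r in manip.spot_point(c,l)[:2]:
            print(c,l,round(r["score"],2),np.round(r["pixel"]),np.round(at(c,r["pixel"],z,T),3))
print(manip.read_state())
E
```

```text
scene tray 0.77 [266. 308.] [ 0.56  -0.252  0.   ]
scene tray 0.38 [407. 149.] [0.433 0.544 0.   ]
scene tray_lip 0.72 [289. 272.] [ 0.532 -0.136  0.019]
scene bar_long_mid 0.74 [239. 299.] [ 0.496 -0.284  0.011]
scene bar_long_head 0.64 [266. 272.] [ 0.48  -0.172  0.011]
scene bar_short_mid 0.73 [256. 318.] [ 0.572 -0.296  0.011]
scene bar_thin_mid 0.57 [281. 331.] [ 0.646 -0.284  0.011]
scene bar_thin_mid 0.32 [385. 309.] [ 0.797 -0.058  0.011]
scene chase 0.92 [386. 219.] [0.588 0.222 0.   ]
scene forme_edge 0.83 [379. 214.] [0.56  0.227 0.   ]
scene quoin_key 0.65 [340. 252.] [0.578 0.024 0.007]
scene wash_bottle 0.63 [165. 387.] [ 0.553 -0.57   0.   ]
{'time_s': 1.15, 'joint_pos': array([ 1.15997012e+00,  2.12926883e-01, -3.43660559e-02,  1.32351269e+00,
        2.09181739e-05,  1.57080394e+00]), 'qd': array([-0.00203196,  0.00101317, -0.00069034, -0.00098762,  0.00051441,
       -0.00074986]), 'joint_torque': array([-3.04778812e-03, -6.85969234e+01,  4.87326443e+01,  1.11698006e-03,
       -4.44555762e-04,  5.79010333e-06]), 'tcp_pos': array([0.19967575, 0.45839442, 0.23130588]), 'tcp_rot': array([-1.11875910e-05,  2.03975323e-01,  9.78976030e-01, -2.41858577e-06]), 'contact_force': array([-0.04848674, -0.42555552,  0.45616042]), 'ft_torque': array([-0.06558359, -0.00196931, -0.00271685]), 'gripper_force': 0.0, 'width': 1.0013036896188947}
```

View pics/scene0.png

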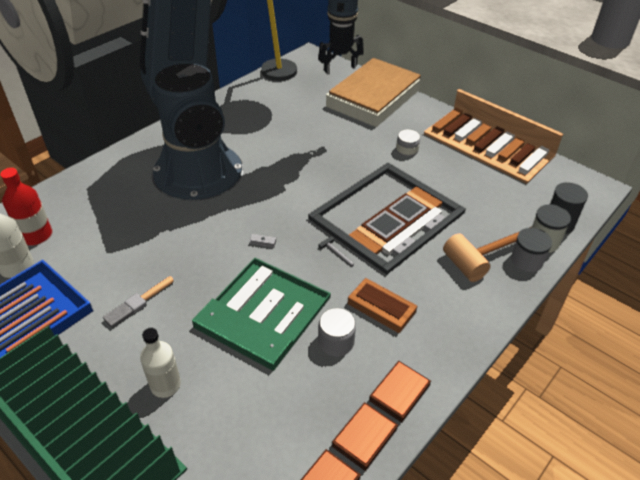

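Run:
```python
from h import *
c=manip.get_calibration("wrist"); print(np.round(c["tool_from_camera"],3),c["fx"]); print(np.round(tcp(),3))
```

```text
[[-0.001  0.952  0.307  0.078]
 [ 1.     0.     0.     0.001]
 [ 0.     0.307 -0.952 -0.143]
 [ 0.     0.     0.     1.   ]] 371.46630259814634
[[-0.917  0.399 -0.     0.2  ]
 [ 0.399  0.917 -0.     0.458]
 [ 0.    -0.    -1.     0.231]
 [ 0.     0.     0.     1.   ]]
```

The scene view shows the tray at about (266,308) with the long bar in the lane nearest the robot (250,287). The chase is at (387,217) and the key at (338,250). I'll go and look at the chase first, on the way to the tray.

Request:
{"fn": "step_arm", "kwargs": {
  "targets": [
    {"dx": 0.037, "dy": -0.022, "dz": 0.008, "wz": -0.12, "hand": -1},
    {"dx": 0.037, "dy": -0.022, "dz": 0.008, "wz": -0.12, "hand": -1},
    {"dx": 0.037, "dy": -0.022, "dz": 0.008, "wz": -0.12, "hand": -1},
    {"dx": 0.037, "dy": -0.022, "dz": 0.008, "wz": -0.12, "hand": -1},
    {"dx": 0.037, "dy": -0.022, "dz": 0.008, "wz": -0.12, "hand": -1},
    {"dx": 0.037, "dy": -0.022, "dz": 0.008, "wz": -0.12, "hand": -1},
    {"dx": 0.037, "dy": -0.022, "dz": 0.008, "wz": -0.12, "hand": -1},
    {"dx": 0.037, "dy": -0.022, "dz": 0.008, "wz": -0.12, "hand": -1},
    {"dx": 0, "hand": -1},
    {"dx": 0, "hand": -1}
  ]
}}

```text
$.targets[0]: bad value
```

Run:
```python
from h import *
T=tcp(); print(np.round(T,3)); im=manip.camera("wrist"); cv2.imwrite("pics/w1.png",im)
np.save("T1.npy",T)
for l,z in [("chase",0),("forme_edge",0),("quoin_key",.007)]:
    for r in manip.spot_point("wrist",l)[:2]: print(l,round(r["score"],2),np.round(r["pixel"],1),np.round(at("wrist",r["pixel"],z,T),4))
```

```text
[[-0.917  0.399 -0.     0.2  ]
 [ 0.399  0.917 -0.     0.458]
 [ 0.    -0.    -1.     0.231]
 [ 0.     0.     0.     1.   ]]
```

View pics/w1.png

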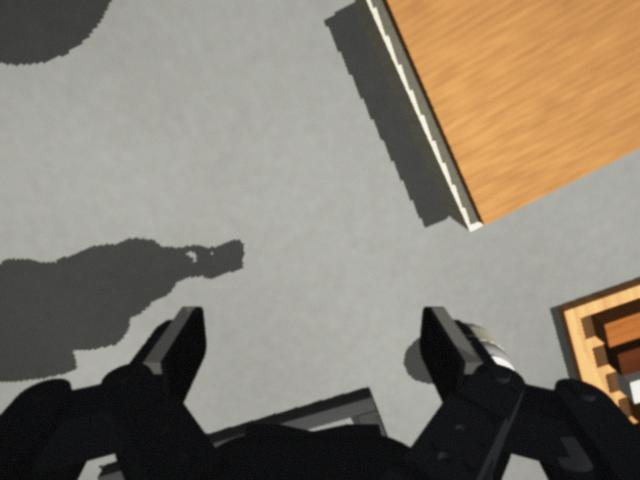

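The picture shows the fingers at (180,340) and (450,340) hiding the lower part, so the target should lie in the upper half. The call was refused, so I'll give every key.

Request:
{"fn": "step_arm", "kwargs": {
  "targets": [
    {"dx": 0.037, "dy": -0.037, "dz": 0.012, "wx": 0, "wy": 0, "wz": -0.12, "hand": -1},
    {"dx": 0.037, "dy": -0.037, "dz": 0.012, "wx": 0, "wy": 0, "wz": -0.12, "hand": -1},
    {"dx": 0.037, "dy": -0.037, "dz": 0.012, "wx": 0, "wy": 0, "wz": -0.12, "hand": -1},
    {"dx": 0.037, "dy": -0.037, "dz": 0.012, "wx": 0, "wy": 0, "wz": -0.12, "hand": -1},
    {"dx": 0.037, "dy": -0.037, "dz": 0.012, "wx": 0, "wy": 0, "wz": -0.12, "hand": -1},
    {"dx": 0.037, "dy": -0.037, "dz": 0.012, "wx": 0, "wy": 0, "wz": -0.12, "hand": -1},
    {"dx": 0.037, "dy": -0.037, "dz": 0.012, "wx": 0, "wy": 0, "wz": -0.12, "hand": -1},
    {"dx": 0.037, "dy": -0.037, "dz": 0.012, "wx": 0, "wy": 0, "wz": -0.12, "hand": -1},
    {"dx": 0, "dy": 0, "dz": 0, "wx": 0, "wy": 0, "wz": 0, "hand": -1},
    {"dx": 0, "dy": 0, "dz": 0, "wx": 0, "wy": 0, "wz": 0, "hand": -1}
  ]
}}

```text
time_s: 2.6
tcp_pos: [0.4954, 0.1625, 0.3271]
tcp_rot: [-0.0, 0.633, 0.774, -0.0]
contact_force: [-0.2, 0.3, -0.1]
width: 1.001
gripper_force: 0.0
```

Run:
```python
from h import *
T=tcp(); print(np.round(T,3)); im=manip.camera("wrist"); cv2.imwrite("pics/w1.png",im)
np.save("T1.npy",T)
for l,z in [("chase",0),("forme_edge",0),("quoin_key",.007)]:
    for r in manip.spot_point("wrist",l)[:2]: print(l,round(r["score"],2),np.round(r["pixel"],1),np.round(at("wrist",r["pixel"],z,T),4))
```

```text
[[-0.199  0.98  -0.001  0.495]
 [ 0.98   0.199  0.     0.163]
 [ 0.    -0.    -1.     0.327]
 [ 0.     0.     0.     1.   ]]
chase 0.85 [394.4 135.6] [0.5822 0.2399 0.    ]
forme_edge 0.84 [382.3 132.8] [0.5669 0.2402 0.    ]
quoin_key 0.67 [351.1 294.4] [0.5781 0.0243 0.007 ]
```

View pics/w1.png

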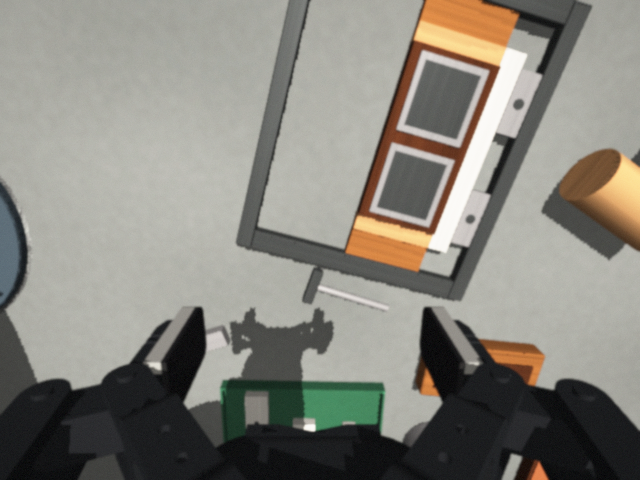

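The wrist view shows the chase with its near-left outer corner at (238,243) and near-right at (460,299). The forme's -x top edge runs from about (415,42) to (359,216).

Run:
```python
from h import *
T=np.load("T1.npy")
im=cv2.imread("pics/w1.png")
A=at("wrist",(238,243),.02,T);B=at("wrist",(460,299),.02,T);print("frame -y edge",A,B,np.linalg.norm(B-A),np.arctan2(*(B-A)[[1,0]]))
# inner edge of -x frame side
A=at("wrist",(309,0),.02,T);B=at("wrist",(254,230),.02,T);print("inner -x",A,B,np.arctan2(-(A-B)[0],(A-B)[1]))
A=at("wrist",(415,42),.025,T);B=at("wrist",(359,216),.025,T);print("forme",A,B,(A+B)/2,np.linalg.norm(B-A),np.arctan2(-(A-B)[0],(A-B)[1]))
c=im[0:320,220:620]; cv2.imwrite("pics/w1c.png",cv2.resize(c,None,fx=1.8,fy=1.8,interpolation=2))
```

```text
frame -y edge [0.41703347 0.07229392 0.02      ] [0.72000189 0.05280734 0.02      ] 0.303594451736694 -0.06423036535843485
inner -x [0.45322207 0.35472855 0.02      ] [0.43444044 0.09351072 0.02      ] -0.07177672900129807
forme [0.57261061 0.33766236 0.025     ] [0.55933671 0.13874562 0.025     ] [0.56597366 0.23820399 0.025     ] 0.1993591419187004 -0.06663212857865658
```

View pics/w1c.png

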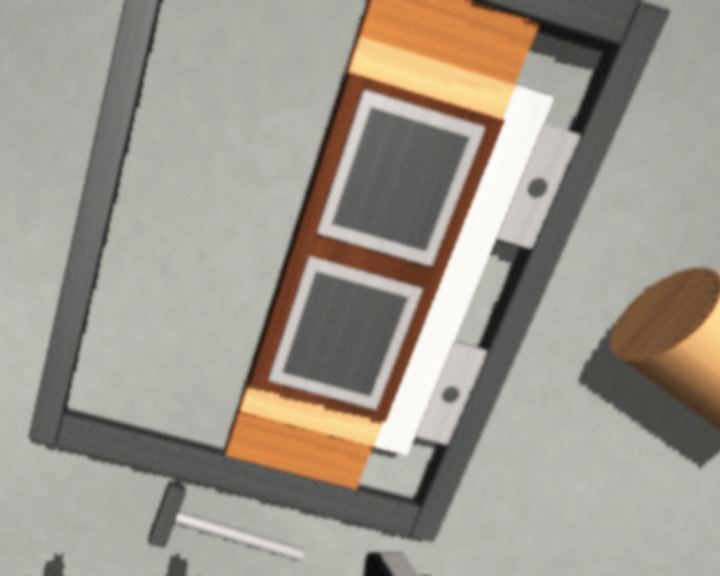

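The forme edge middle is at about (0.566, 0.239) and the chase yaw is about -0.066. The measured forme length of 199 mm agrees with the given 200. Next I'll move over the tray.

Request:
{"fn": "step_arm", "kwargs": {
  "targets": [
    {"dx": 0, "dy": -0.048, "dz": -0.009, "wx": 0, "wy": 0, "wz": 0, "hand": -1},
    {"dx": 0, "dy": -0.048, "dz": -0.009, "wx": 0, "wy": 0, "wz": 0, "hand": -1},
    {"dx": 0, "dy": -0.048, "dz": -0.009, "wx": 0, "wy": 0, "wz": 0, "hand": -1},
    {"dx": 0, "dy": -0.048, "dz": -0.009, "wx": 0, "wy": 0, "wz": 0, "hand": -1},
    {"dx": 0, "dy": -0.048, "dz": -0.009, "wx": 0, "wy": 0, "wz": 0, "hand": -1},
    {"dx": 0, "dy": -0.048, "dz": -0.009, "wx": 0, "wy": 0, "wz": 0, "hand": -1},
    {"dx": 0, "dy": -0.048, "dz": -0.009, "wx": 0, "wy": 0, "wz": 0, "hand": -0.3},
    {"dx": 0, "dy": -0.048, "dz": -0.009, "wx": 0, "wy": 0, "wz": 0, "hand": -0.3},
    {"dx": 0, "dy": -0.048, "dz": -0.009, "wx": 0, "wy": 0, "wz": 0, "hand": -0.3},
    {"dx": 0, "dy": -0.048, "dz": -0.009, "wx": 0, "wy": 0, "wz": 0, "hand": -0.3},
    {"dx": 0, "dy": 0, "dz": 0, "wx": 0, "wy": 0, "wz": 0, "hand": -0.3},
    {"dx": 0, "dy": 0, "dz": 0, "wx": 0, "wy": 0, "wz": 0, "hand": -0.3}
  ]
}}

```text
time_s: 4.3
tcp_pos: [0.4958, -0.3167, 0.2374]
tcp_rot: [-0.0, 0.633, 0.774, 0.0]
contact_force: [-0.5, 0.9, -0.1]
width: 0.652
gripper_force: 0.0
```

Run:
```python
from h import *
s=manip.read_state(); T=tcp(s); print(np.round(T,4),s["width"]); im=manip.camera("wrist"); cv2.imwrite("pics/w2.png",im)
np.save("T2.npy",T)
for l,z in [("tray",0),("tray_lip",.019),("tray_cover",.028),("bar_long_mid",.011),("bar_long_head",.011),("bar_short_mid",.011),("bar_thin_mid",.011)]:
    for r in manip.spot_point("wrist",l)[:2]: print(l,round(r["score"],2),np.round(r["pixel"],1),np.round(at("wrist",r["pixel"],z,T),4))
```

```text
[[-1.994e-01  9.799e-01 -1.000e-04  4.958e-01]
 [ 9.799e-01  1.994e-01  3.000e-04 -3.167e-01]
 [ 3.000e-04 -0.000e+00 -1.000e+00  2.374e-01]
 [ 0.000e+00  0.000e+00  0.000e+00  1.000e+00]] 0.6517881164375233
tray_lip 0.58 [404.    3.1] [ 0.5382 -0.1335  0.019 ]
tray_cover 0.65 [390.7 217.4] [ 0.5741 -0.3146  0.028 ]
bar_long_mid 0.55 [320.3 165.4] [ 0.4969 -0.281   0.011 ]
bar_long_head 0.61 [326.   25.2] [ 0.4769 -0.1609  0.011 ]
bar_short_mid 0.78 [389.7 189.2] [ 0.5699 -0.2902  0.011 ]
bar_thin_mid 0.36 [387.1 188.7] [ 0.5673 -0.2903  0.011 ]
```

View pics/w2.png

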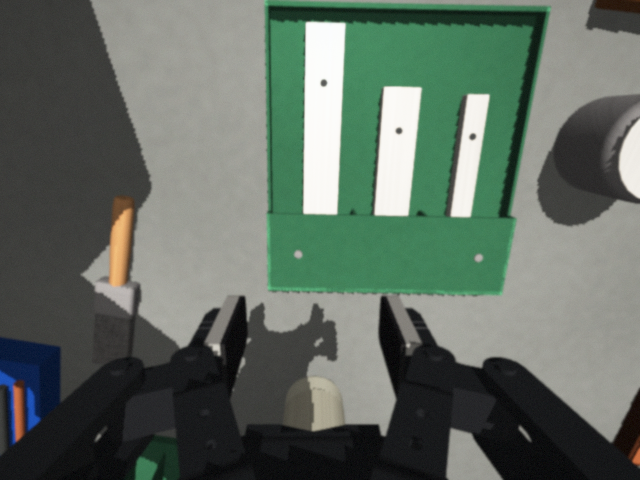

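The wrist view shows the long bar from its head edge (306–346, row 23) to the cover edge (303–340, row 214). The tray lip is at row 5.

Run:
```python
from h import *
T=np.load("T2.npy"); a=lambda u,v,z:at("wrist",(u,v),z,T)
g=cv2.imread("pics/w2.png",0).astype(float)
L=[];Rr=[]
for v in range(40,200,5):
    row=cv2.GaussianBlur(g,(3,3),0)[v,285:365]; d=np.diff(row); L.append(a(285+.5+np.argmax(d),v,.018)); Rr.append(a(285+.5+np.argmin(d),v,.018))
L=np.array(L);Rr=np.array(Rr)
for E in(L,Rr):
    p=np.polyfit(E[:,1],E[:,0],1); print("x=",p, "yaw",-p[0], "resid",np.std(E[:,0]-np.polyval(p,E[:,1])))
print("width",np.linalg.norm(Rr-L,axis=1).mean())
h=a(325.5,22.5,.018); print("head",h)
print("lip",a(266,5,.019),a(549,9,.019), "cover edge", a(268,213,.031),a(515,218,.031))
```

```text
x= [-0.18523194  0.42828248] yaw 0.18523194388182163 resid 0.00023672463112139953
x= [-0.17736744  0.46503089] yaw 0.17736744226047846 resid 0.000264072018058248
width 0.0343217061842156
head [ 0.47608959 -0.16045245  0.018     ]
lip [ 0.42396222 -0.15798676  0.019     ] [ 0.65964526 -0.11390107  0.019     ] cover edge [ 0.45580722 -0.33330086  0.031     ] [ 0.69123243 -0.29073258  0.031     ]
```

Request:
{"fn": "step_arm", "kwargs": {
  "targets": [
    {"dx": 0.002, "dy": 0.038, "dz": 0, "wx": 0, "wy": 0, "wz": -0.02, "hand": -0.15},
    {"dx": 0, "dy": 0, "dz": -0.04, "wx": 0, "wy": 0, "wz": 0, "hand": -0.15},
    {"dx": 0, "dy": 0, "dz": -0.04, "wx": 0, "wy": 0, "wz": 0, "hand": -0.15},
    {"dx": 0, "dy": 0, "dz": -0.04, "wx": 0, "wy": 0, "wz": 0, "hand": -0.15},
    {"dx": 0, "dy": 0, "dz": -0.04, "wx": 0, "wy": 0, "wz": 0, "hand": -0.15},
    {"dx": 0, "dy": 0, "dz": -0.03, "wx": 0, "wy": 0, "wz": 0, "hand": -0.15},
    {"dx": 0, "dy": 0, "dz": 0, "wx": 0, "wy": 0, "wz": 0, "hand": -0.15},
    {"dx": 0, "dy": 0, "dz": 0, "wx": 0, "wy": 0, "wz": 0, "hand": -0.15}
  ]
}}

```text
time_s: 5.7
tcp_pos: [0.4983, -0.2799, 0.0486]
tcp_rot: [0.001, 0.641, 0.768, 0.0]
contact_force: [0.1, 0.5, 0.5]
width: 0.578
gripper_force: 0.0
```

Run:
```python
from h import *
s=manip.read_state(); print(np.round(tcp(s),4),s["width"]); im=manip.camera("wrist"); cv2.imwrite("pics/w3.png",im)
```

```text
[[-1.791e-01  9.838e-01  1.200e-03  4.983e-01]
 [ 9.838e-01  1.791e-01 -7.000e-04 -2.799e-01]
 [-9.000e-04  1.100e-03 -1.000e+00  4.860e-02]
 [ 0.000e+00  0.000e+00  0.000e+00  1.000e+00]] 0.5784222691665992
```

View pics/w3.png

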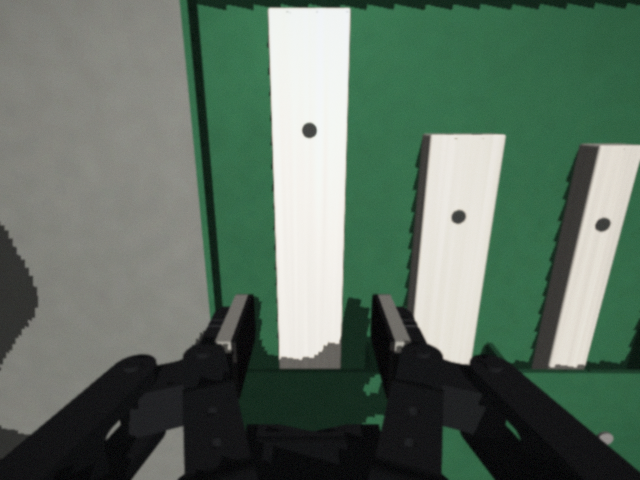

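The bar (columns 270–348) runs straight between the fingertips (245 and 380), so it's centred. I'll descend and grip.

Request:
{"fn": "step_arm", "kwargs": {
  "targets": [
    {"dx": 0, "dy": 0, "dz": -0.02, "wx": 0, "wy": 0, "wz": 0, "hand": -0.15},
    {"dx": 0, "dy": 0, "dz": -0.015, "wx": 0, "wy": 0, "wz": 0, "hand": -0.15},
    {"dx": 0, "dy": 0, "dz": -0.009, "wx": 0, "wy": 0, "wz": 0, "hand": -0.15},
    {"dx": 0, "dy": 0, "dz": 0, "wx": 0, "wy": 0, "wz": 0, "hand": -0.15}
  ]
}}

```text
time_s: 6.25
tcp_pos: [0.4974, -0.2795, 0.003]
tcp_rot: [-0.0, 0.641, 0.768, -0.0]
contact_force: [0.1, -0.8, 0.1]
width: 0.577
gripper_force: 0.0
```

Request:
{"fn": "step_arm", "kwargs": {
  "targets": [
    {"dx": 0, "dy": 0, "dz": 0, "wx": 0, "wy": 0, "wz": 0, "hand": 0.5},
    {"dx": 0, "dy": 0, "dz": 0, "wx": 0, "wy": 0, "wz": 0, "hand": 0.5},
    {"dx": 0, "dy": 0, "dz": 0, "wx": 0, "wy": 0, "wz": 0, "hand": 0.5},
    {"dx": 0, "dy": 0, "dz": 0, "wx": 0, "wy": 0, "wz": 0, "hand": 0.5},
    {"dx": 0, "dy": 0, "dz": 0, "wx": 0, "wy": 0, "wz": 0, "hand": 0.5}
  ],
  "squeeze": 60
}}

```text
time_s: 6.88
tcp_pos: [0.4981, -0.2798, 0.0041]
tcp_rot: [0.001, 0.641, 0.768, 0.0]
contact_force: [-1.9, 1.0, 6.2]
width: 0.378
gripper_force: 61.0
```

Request:
{"fn": "step_arm", "kwargs": {
  "targets": [
    {"dx": 0, "dy": 0, "dz": 0.0038, "wx": 0.031, "wy": 0.0057, "wz": 0, "hand": 0.5},
    {"dx": 0, "dy": 0, "dz": 0.0038, "wx": 0.031, "wy": 0.0057, "wz": 0, "hand": 0.5},
    {"dx": 0, "dy": 0, "dz": 0.0038, "wx": 0.031, "wy": 0.0057, "wz": 0, "hand": 0.5},
    {"dx": 0, "dy": 0, "dz": 0, "wx": 0, "wy": 0, "wz": 0, "hand": 0.5},
    {"dx": 0, "dy": 0, "dz": 0, "wx": 0, "wy": 0, "wz": 0, "hand": 0.5}
  ]
}}

```text
time_s: 7.5
tcp_pos: [0.4977, -0.2797, 0.0146]
tcp_rot: [-0.036, 0.64, 0.767, 0.03]
contact_force: [0.7, -0.5, -1.0]
width: 0.379
gripper_force: 60.0
```

Run:
```python
from h import *
s=manip.read_state(); T=tcp(s); print(np.round(T,4),s["width"],s["gripper_force"],s["contact_force"],s["ft_torque"]); im=manip.camera("side"); cv2.imwrite("pics/s4.png",im)
p=proj("side",[[.49,-.25,.01]])[0]; print(p)
x,y=np.clip(p.astype(int),[130,100],[510,380]); cv2.imwrite("pics/s4c.png",cv2.resize(im[y-100:y+100,x-130:x+130],None,fx=3,fy=3,interpolation=2))
```

```text
[[-1.782e-01  9.838e-01 -1.690e-02  4.977e-01]
 [ 9.795e-01  1.790e-01  9.210e-02 -2.797e-01]
 [ 9.360e-02 -2.000e-04 -9.956e-01  1.460e-02]
 [ 0.000e+00  0.000e+00  0.000e+00  1.000e+00]] 0.37877967613984265 60.03412485122681 [ 0.7099255  -0.47686279 -1.02863325] [-0.36023231 -0.10970257  0.01280987]
[329.93651234 307.23746272]
```

View pics/s4c.png

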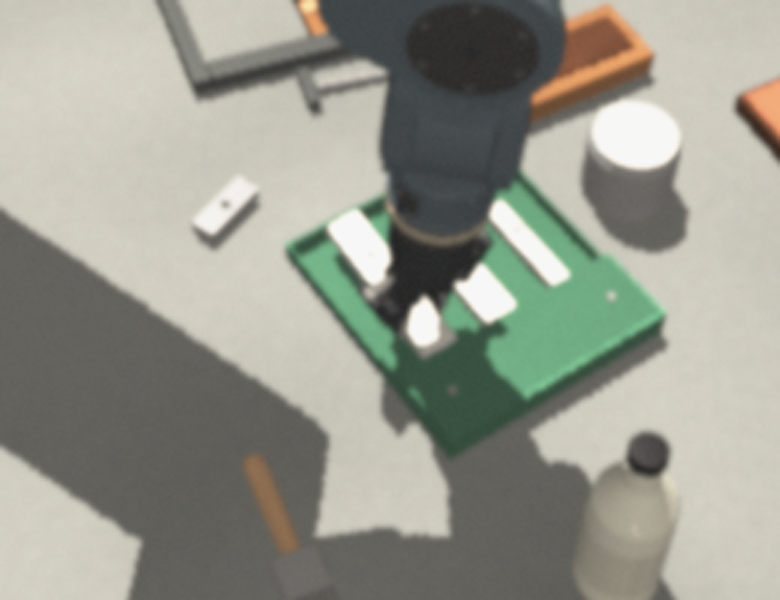

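The side view shows the bar gripped, with its head end (345,225 in the crop) raised above the tray floor. I'll draw it out along its own axis.

Request:
{"fn": "step_arm", "kwargs": {
  "targets": [
    {"dx": -0.0022, "dy": 0.0122, "dz": 0.0012, "wx": 0, "wy": 0, "wz": 0, "hand": 0.5},
    {"dx": -0.0022, "dy": 0.0122, "dz": 0.0012, "wx": 0, "wy": 0, "wz": 0, "hand": 0.5},
    {"dx": -0.0022, "dy": 0.0122, "dz": 0.0012, "wx": 0, "wy": 0, "wz": 0, "hand": 0.5}
  ]
}}

```text
time_s: 7.92
tcp_pos: [0.4908, -0.2417, 0.0184]
tcp_rot: [-0.036, 0.64, 0.767, 0.03]
contact_force: [0.3, 0.4, -3.7]
width: 0.379
gripper_force: 60.0
```

Run:
```python
from h import *
s=manip.read_state(); print(s["tcp_pos"],s["width"],s["gripper_force"],s["contact_force"],s["ft_torque"])
```

```text
[ 0.49076266 -0.24172592  0.01842167] 0.37929900810867345 59.999603033065796 [ 0.2979186   0.40678288 -3.7117581 ] [-0.12180661 -0.03539845  0.00735277]
```

Request:
{"fn": "step_arm", "kwargs": {
  "targets": [
    {"dx": -0.0022, "dy": 0.0122, "dz": 0.0012, "wx": 0, "wy": 0, "wz": 0, "hand": 0.5},
    {"dx": -0.0022, "dy": 0.0122, "dz": 0.0012, "wx": 0, "wy": 0, "wz": 0, "hand": 0.5},
    {"dx": -0.0022, "dy": 0.0122, "dz": 0.0012, "wx": 0, "wy": 0, "wz": 0, "hand": 0.5},
    {"dx": -0.0022, "dy": 0.0122, "dz": 0.0012, "wx": 0, "wy": 0, "wz": 0, "hand": 0.5},
    {"dx": -0.0022, "dy": 0.0122, "dz": 0.0012, "wx": 0, "wy": 0, "wz": 0, "hand": 0.5},
    {"dx": -0.0022, "dy": 0.0122, "dz": 0.0012, "wx": 0, "wy": 0, "wz": 0, "hand": 0.5},
    {"dx": 0, "dy": 0, "dz": 0.012, "wx": 0, "wy": 0, "wz": 0, "hand": 0.5},
    {"dx": 0, "dy": 0, "dz": 0.02, "wx": -0.031, "wy": -0.0057, "wz": 0, "hand": 0.5},
    {"dx": 0, "dy": 0, "dz": 0.02, "wx": -0.031, "wy": -0.0057, "wz": 0, "hand": 0.5},
    {"dx": 0, "dy": 0, "dz": 0.02, "wx": -0.031, "wy": -0.0057, "wz": 0, "hand": 0.5},
    {"dx": 0, "dy": 0, "dz": 0, "wx": 0, "wy": 0, "wz": 0, "hand": 0.5}
  ]
}}

```text
time_s: 9.3
tcp_pos: [0.479, -0.1698, 0.0996]
tcp_rot: [0.002, 0.64, 0.768, 0.0]
contact_force: [0.3, -0.5, -3.2]
width: 0.38
gripper_force: 60.1
```

Run:
```python
from h import *
s=manip.read_state(); T=tcp(s); print(np.round(T,4),s["gripper_force"],s["contact_force"],s["ft_torque"]); im=manip.camera("wrist"); cv2.imwrite("pics/w5.png",im)
yaw=np.arctan2(T[1,1],T[0,1]); print("yaw",yaw)
```

```text
[[-0.1798  0.9837  0.0034  0.479 ]
 [ 0.9837  0.1798 -0.0019 -0.1698]
 [-0.0024  0.003  -1.      0.0996]
 [ 0.      0.      0.      1.    ]] 60.11202335357666 [ 0.34156778 -0.54124704 -3.15155653] [ 0.01125732 -0.07109437  0.00291409]
yaw 0.1808082788209761
```

View pics/w5.png

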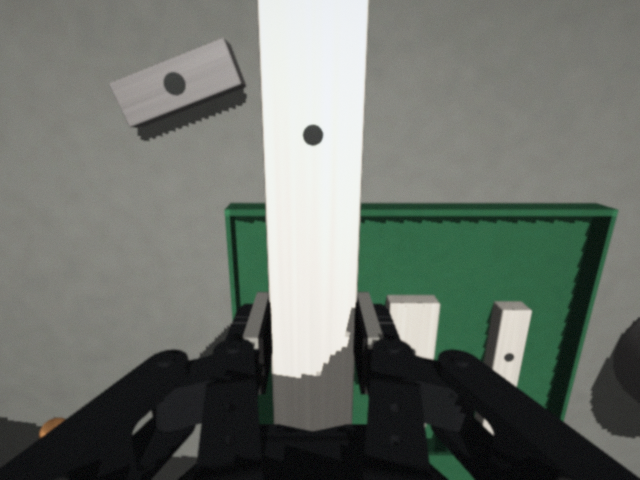

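The bar is clear of the tray, level and held, and the two other bars are unmoved, with their ends at (413,300) and (512,305). Now I'll carry it to the chase.

Request:
{"fn": "step_arm", "kwargs": {
  "targets": [
    {"dx": 0.0032, "dy": 0.041, "dz": 0, "wx": 0, "wy": 0, "wz": -0.0247, "hand": 0.5},
    {"dx": 0.0032, "dy": 0.041, "dz": 0, "wx": 0, "wy": 0, "wz": -0.0247, "hand": 0.5},
    {"dx": 0.0032, "dy": 0.041, "dz": 0, "wx": 0, "wy": 0, "wz": -0.0247, "hand": 0.5},
    {"dx": 0.0032, "dy": 0.041, "dz": 0, "wx": 0, "wy": 0, "wz": -0.0247, "hand": 0.5},
    {"dx": 0.0032, "dy": 0.041, "dz": 0, "wx": 0, "wy": 0, "wz": -0.0247, "hand": 0.5},
    {"dx": 0.0032, "dy": 0.041, "dz": 0, "wx": 0, "wy": 0, "wz": -0.0247, "hand": 0.5},
    {"dx": 0.0032, "dy": 0.041, "dz": 0, "wx": 0, "wy": 0, "wz": -0.0247, "hand": 0.5},
    {"dx": 0.0032, "dy": 0.041, "dz": 0, "wx": 0, "wy": 0, "wz": -0.0247, "hand": 0.5},
    {"dx": 0.0032, "dy": 0.041, "dz": 0, "wx": 0, "wy": 0, "wz": -0.0247, "hand": 0.5},
    {"dx": 0.0032, "dy": 0.041, "dz": 0, "wx": 0, "wy": 0, "wz": -0.0247, "hand": 0.5},
    {"dx": 0, "dy": 0, "dz": 0, "wx": 0, "wy": 0, "wz": 0, "hand": 0.5},
    {"dx": 0, "dy": 0, "dz": 0, "wx": 0, "wy": 0, "wz": 0, "hand": 0.5}
  ]
}}

```text
time_s: 10.85
tcp_pos: [0.5094, 0.2397, 0.0966]
tcp_rot: [-0.0, 0.73, 0.683, -0.001]
contact_force: [-0.4, -0.1, -2.7]
width: 0.379
gripper_force: 60.1
```

Run:
```python
from h import *
s=manip.read_state(); T=tcp(s); print(np.round(T,4),s["gripper_force"],s["contact_force"]); im=manip.camera("wrist"); cv2.imwrite("pics/w6.png",im)
```

```text
[[ 6.660e-02  9.978e-01 -1.500e-03  5.094e-01]
 [ 9.978e-01 -6.660e-02 -8.000e-04  2.397e-01]
 [-9.000e-04 -1.500e-03 -1.000e+00  9.660e-02]
 [ 0.000e+00  0.000e+00  0.000e+00  1.000e+00]] 60.12316346168518 [-0.44154614 -0.06462979 -2.72470649]
```

View pics/w6.png

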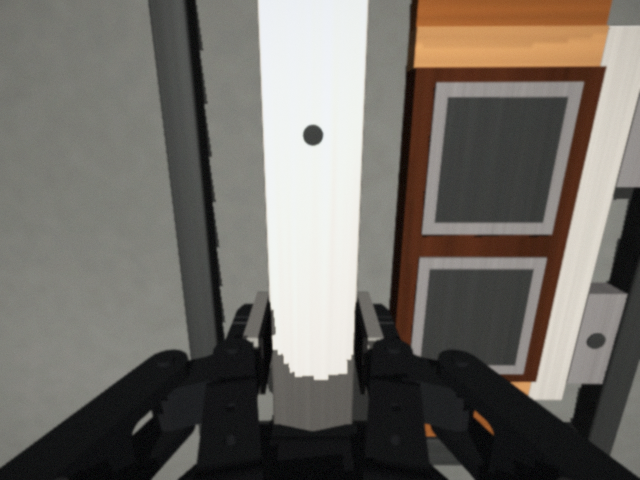

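The bar hangs over the open space between the frame (column 200) and the forme edge (columns 400–413), parallel to both. I'll lower it.

Request:
{"fn": "step_arm", "kwargs": {
  "targets": [
    {"dx": 0, "dy": 0, "dz": -0.03, "wx": 0, "wy": 0, "wz": 0, "hand": 0.5},
    {"dx": 0, "dy": 0, "dz": -0.03, "wx": 0, "wy": 0, "wz": 0, "hand": 0.5},
    {"dx": 0, "dy": 0, "dz": -0.02, "wx": 0, "wy": 0, "wz": 0, "hand": 0.5},
    {"dx": 0, "dy": 0, "dz": -0.008, "wx": 0, "wy": 0, "wz": 0, "hand": 0.5},
    {"dx": 0, "dy": 0, "dz": -0.004, "wx": 0, "wy": 0, "wz": 0, "hand": 0.5},
    {"dx": 0, "dy": 0, "dz": 0, "wx": 0, "wy": 0, "wz": 0, "hand": 0.5}
  ]
}}

```text
time_s: 11.65
tcp_pos: [0.5102, 0.2401, 0.006]
tcp_rot: [0.0, 0.73, 0.683, 0.0]
contact_force: [-0.1, -0.1, -3.8]
width: 0.381
gripper_force: 60.1
```

Run:
```python
from h import *
T=np.array([[.0666,.9978,-.0015,.5094],[.9978,-.0666,-.0008,.2397],[-.0009,-.0015,-1,.0966],[0,0,0,1]])
A=at("wrist",(413,68),.025,T);B=at("wrist",(403.5,240),.025,T);print(A,B,np.arctan2(-(A-B)[0],(A-B)[1]))
```

```text
[0.56955221 0.33990729 0.025     ] [0.56542757 0.24445899 0.025     ] -0.043186447807309736
```

Request:
{"fn": "step_arm", "kwargs": {
  "targets": [
    {"dx": 0, "dy": 0, "dz": -0.003, "wx": 0, "wy": 0, "wz": 0, "hand": 0.5},
    {"dx": 0, "dy": 0, "dz": -0.002, "wx": 0, "wy": 0, "wz": 0, "hand": 0.5},
    {"dx": 0, "dy": 0, "dz": 0, "wx": 0, "wy": 0, "wz": 0, "hand": 0.5}
  ]
}}

```text
time_s: 12.02
tcp_pos: [0.5098, 0.2402, 0.0005]
tcp_rot: [-0.0, 0.73, 0.683, -0.0]
contact_force: [-0.2, -0.4, -2.2]
width: 0.379
gripper_force: 60.1
```

Request:
{"fn": "step_arm", "kwargs": {
  "targets": [
    {"dx": 0, "dy": 0, "dz": -0.001, "wx": 0, "wy": 0, "wz": 0, "hand": 0.5},
    {"dx": 0, "dy": 0, "dz": 0, "wx": 0, "wy": 0, "wz": 0, "hand": 0.5}
  ]
}}

```text
time_s: 12.28
tcp_pos: [0.5099, 0.2402, 0.0001]
tcp_rot: [0.0, 0.73, 0.683, 0.0]
contact_force: [-3.6, -1.2, 7.4]
width: 0.382
gripper_force: 61.3
```

The bar is on the table. I'll open the hand a little and rise.

Request:
{"fn": "step_arm", "kwargs": {
  "targets": [
    {"dx": 0, "dy": 0, "dz": 0, "wx": 0, "wy": 0, "wz": 0, "hand": 0.05},
    {"dx": 0, "dy": 0, "dz": 0, "wx": 0, "wy": 0, "wz": 0, "hand": -0.1},
    {"dx": 0, "dy": 0, "dz": 0, "wx": 0, "wy": 0, "wz": 0, "hand": -0.1},
    {"dx": 0, "dy": 0, "dz": 0.01, "wx": 0, "wy": 0, "wz": 0, "hand": -0.1},
    {"dx": 0, "dy": 0, "dz": 0.03, "wx": 0, "wy": 0, "wz": 0, "hand": -0.1},
    {"dx": 0, "dy": 0, "dz": 0.04, "wx": 0, "wy": 0, "wz": 0, "hand": -0.1},
    {"dx": 0, "dy": 0, "dz": 0.04, "wx": 0, "wy": 0, "wz": 0, "hand": -0.1},
    {"dx": 0, "dy": 0, "dz": 0.04, "wx": 0, "wy": 0, "wz": 0, "hand": -0.1},
    {"dx": 0, "dy": -0.05, "dz": 0.04, "wx": 0, "wy": 0, "wz": 0, "hand": -0.1},
    {"dx": 0, "dy": -0.03, "dz": 0, "wx": 0, "wy": 0, "wz": 0, "hand": -0.1},
    {"dx": 0, "dy": 0, "dz": 0, "wx": 0, "wy": 0, "wz": 0, "hand": -0.1},
    {"dx": 0, "dy": 0, "dz": 0, "wx": 0, "wy": 0, "wz": 0, "hand": -0.1}
  ]
}}

```text
time_s: 13.78
tcp_pos: [0.5098, 0.1617, 0.1988]
tcp_rot: [-0.0, 0.73, 0.683, 0.0]
contact_force: [-0.0, 0.5, 0.1]
width: 0.549
gripper_force: 0.0
```

Run:
```python
from h import *
s=manip.read_state(); T=tcp(s); print(np.round(T,4),s["width"]); im=manip.camera("wrist"); cv2.imwrite("pics/w7.png",im); np.save("T7.npy",T)
for l,z in [("forme_edge",0),("bar_long_mid",.007),("bar_long_head",.007),("bar_long_tail",.007)]:
    for r in manip.spot_point("wrist",l)[:1]: print(l,round(r["score"],2),np.round(r["pixel"],1),np.round(at("wrist",r["pixel"],z,T),4))
```

```text
[[ 6.710e-02  9.977e-01  1.000e-04  5.098e-01]
 [ 9.977e-01 -6.710e-02  3.000e-04  1.617e-01]
 [ 3.000e-04  1.000e-04 -1.000e+00  1.988e-01]
 [ 0.000e+00  0.000e+00  0.000e+00  1.000e+00]] 0.5488318239515027
bar_long_mid 0.83 [304.7 119. ] [0.5089 0.2403 0.007 ]
bar_long_tail 0.71 [309.5 248.6] [0.5048 0.1224 0.007 ]
```

View pics/w7.png

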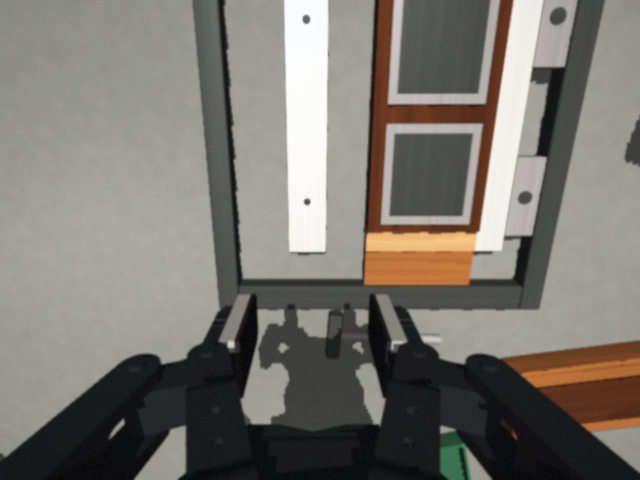

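The bar lies flat and parallel to the forme: its left edge is at columns 284–290 and its right at 328, with its tail at row 252. The forme edge runs from (376,0) to (368,230). Next I'll work out the push.

Run:
```python
from h import *
T=np.load("T7.npy"); g=cv2.GaussianBlur(cv2.imread("pics/w7.png",0),(3,3),0).astype(float)
def fit(v0,v1,u0,u1,z,sgn):
    E=np.array([at("wrist",(u0+.5+np.argmax(sgn*np.diff(g[v,u0:u1])),v),z,T) for v in range(v0,v1,4)])
    p=np.polyfit(E[:,1],E[:,0],1,w=None); r=E[:,0]-np.polyval(p,E[:,1]); k=abs(r)<2*np.std(r)+1e-4; p=np.polyfit(E[k,1],E[k,0],1); print(p[0],"x at y=.24:",np.polyval(p,.24),"sd",r[k].std())
fit(10,240,270,305,.014,1); fit(30,190,315,340,.014,-1); fit(10,225,355,386,.025,-1)
print(at("wrist",(307,252.5),.014,T), at("wrist",(366,232),.025,T))
```

```text
0.06758847755410127 x at y=.24: 0.4934195017616792 sd 0.00024341011743454348
0.07126690961841 x at y=.24: 0.5273217857793775 sd 0.0002310870851750615
0.06822181923050144 x at y=.24: 0.5614373698617564 sd 0.00024274012981333318
[0.50237278 0.12119178 0.014     ] [0.55669644 0.14101685 0.025     ]
```

Request:
{"fn": "step_arm", "kwargs": {
  "targets": [
    {"dx": -0.0046, "dy": 0.0091, "dz": 0, "wx": 0, "wy": 0, "wz": 0.1745, "hand": -0.1},
    {"dx": -0.0046, "dy": 0.0091, "dz": 0, "wx": 0, "wy": 0, "wz": 0.1745, "hand": -0.1},
    {"dx": -0.0046, "dy": 0.0091, "dz": 0, "wx": 0, "wy": 0, "wz": 0.1745, "hand": -0.1},
    {"dx": -0.0046, "dy": 0.0091, "dz": 0, "wx": 0, "wy": 0, "wz": 0.1745, "hand": -0.1},
    {"dx": -0.0046, "dy": 0.0091, "dz": 0, "wx": 0, "wy": 0, "wz": 0.1745, "hand": -0.1},
    {"dx": -0.0046, "dy": 0.0091, "dz": 0, "wx": 0, "wy": 0, "wz": 0.1745, "hand": -0.1},
    {"dx": -0.0046, "dy": 0.0091, "dz": 0, "wx": 0, "wy": 0, "wz": 0.1745, "hand": -0.1},
    {"dx": -0.0046, "dy": 0.0091, "dz": 0, "wx": 0, "wy": 0, "wz": 0.1745, "hand": -0.1},
    {"dx": -0.0046, "dy": 0.0091, "dz": 0, "wx": 0, "wy": 0, "wz": 0.1745, "hand": -0.1},
    {"dx": 0, "dy": 0, "dz": -0.04, "wx": 0, "wy": 0, "wz": 0, "hand": -0.1},
    {"dx": 0, "dy": 0, "dz": -0.04, "wx": 0, "wy": 0, "wz": 0, "hand": -0.1},
    {"dx": 0, "dy": 0, "dz": -0.04, "wx": 0, "wy": 0, "wz": 0, "hand": -0.1},
    {"dx": 0, "dy": 0, "dz": -0.03, "wx": 0, "wy": 0, "wz": 0, "hand": -0.1},
    {"dx": 0, "dy": 0, "dz": 0, "wx": 0, "wy": 0, "wz": 0, "hand": -0.1},
    {"dx": 0, "dy": 0, "dz": 0, "wx": 0, "wy": 0, "wz": 0, "hand": -0.1}
  ]
}}

```text
time_s: 15.9
tcp_pos: [0.469, 0.2438, 0.0497]
tcp_rot: [0.001, 0.034, 0.999, 0.0]
contact_force: [0.7, -0.1, 0.3]
width: 0.549
gripper_force: 0.0
```

Run:
```python
from h import *
s=manip.read_state(); T=tcp(s); print(np.round(T,4),s["width"],s["joint_pos"]); im=manip.camera("wrist"); cv2.imwrite("pics/w8.png",im)
print(np.arctan2(T[1,1],T[0,1])-np.pi/2)
```

```text
[[-9.978e-01  6.700e-02  1.000e-03  4.690e-01]
 [ 6.700e-02  9.978e-01  5.000e-04  2.438e-01]
 [-1.000e-03  6.000e-04 -1.000e+00  4.970e-02]
 [ 0.000e+00  0.000e+00  0.000e+00  1.000e+00]] 0.5491813999574567 [ 4.79309008e-01  3.74999635e-01 -2.91005461e-01  9.03637953e-01
 -1.98059771e-05  5.46370457e-01]
-0.06706117058856909
```

View pics/w8.png

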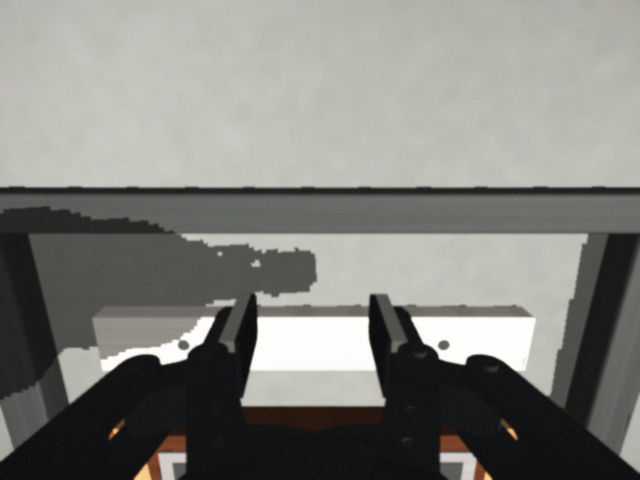

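The hand is turned across the bar, with fingertips at (245,297) and (380,297), between the frame (row 233) and the bar's near side (row 307). I'll descend slowly.

Request:
{"fn": "step_arm", "kwargs": {
  "targets": [
    {"dx": 0, "dy": 0, "dz": -0.025, "wx": 0, "wy": 0, "wz": 0, "hand": -0.1},
    {"dx": 0, "dy": 0, "dz": -0.015, "wx": 0, "wy": 0, "wz": 0, "hand": -0.1},
    {"dx": 0, "dy": 0, "dz": -0.009, "wx": 0, "wy": 0, "wz": 0, "hand": -0.1},
    {"dx": 0, "dy": 0, "dz": 0, "wx": 0, "wy": 0, "wz": 0, "hand": -0.1}
  ]
}}

```text
time_s: 16.45
tcp_pos: [0.4683, 0.2432, -0.0006]
tcp_rot: [-0.0, 0.034, 0.999, -0.0]
contact_force: [-0.8, 0.3, -0.6]
width: 0.551
gripper_force: 0.0
```

Request:
{"fn": "step_arm", "kwargs": {
  "targets": [
    {"dx": 0.005, "dy": -0.0003, "dz": 0, "wx": 0, "wy": 0, "wz": 0, "hand": -0.1},
    {"dx": 0.005, "dy": -0.0003, "dz": 0, "wx": 0, "wy": 0, "wz": 0, "hand": -0.1},
    {"dx": 0.004, "dy": -0.0003, "dz": 0, "wx": 0, "wy": 0, "wz": 0, "hand": -0.1},
    {"dx": 0.003, "dy": -0.0003, "dz": 0, "wx": 0, "wy": 0, "wz": 0, "hand": -0.1},
    {"dx": 0.004, "dy": -0.0003, "dz": 0, "wx": 0, "wy": 0, "wz": 0, "hand": -0.1},
    {"dx": 0.004, "dy": -0.0003, "dz": 0, "wx": 0, "wy": 0, "wz": 0, "hand": -0.1},
    {"dx": 0.004, "dy": -0.0003, "dz": 0, "wx": 0, "wy": 0, "wz": 0, "hand": -0.1},
    {"dx": 0.004, "dy": -0.0003, "dz": 0, "wx": 0, "wy": 0, "wz": 0, "hand": -0.1},
    {"dx": 0.004, "dy": -0.0003, "dz": 0, "wx": 0, "wy": 0, "wz": 0, "hand": -0.1}
  ]
}}

```text
time_s: 17.58
tcp_pos: [0.5057, 0.2405, -0.0005]
tcp_rot: [-0.0, 0.034, 0.999, -0.0]
contact_force: [-4.6, -0.1, 3.8]
width: 0.551
gripper_force: 2.2
```

Request:
{"fn": "step_arm", "kwargs": {
  "targets": [
    {"dx": 0.002, "dy": -0.0001, "dz": 0, "wx": 0, "wy": 0, "wz": 0, "hand": -0.1},
    {"dx": 0.002, "dy": -0.0001, "dz": 0, "wx": 0, "wy": 0, "wz": 0, "hand": -0.1},
    {"dx": 0.002, "dy": -0.0001, "dz": 0, "wx": 0, "wy": 0, "wz": 0, "hand": -0.1},
    {"dx": 0.002, "dy": -0.0001, "dz": 0, "wx": 0, "wy": 0, "wz": 0, "hand": -0.1}
  ]
}}

```text
time_s: 18.08
tcp_pos: [0.5136, 0.2402, -0.0005]
tcp_rot: [0.0, 0.034, 0.999, -0.0]
contact_force: [-3.8, 0.2, 2.8]
width: 0.548
gripper_force: 1.8
```

Request:
{"fn": "step_arm", "kwargs": {
  "targets": [
    {"dx": 0.001, "dy": -0.0001, "dz": 0, "wx": 0, "wy": 0, "wz": 0, "hand": -0.1},
    {"dx": 0.001, "dy": -0.0001, "dz": 0, "wx": 0, "wy": 0, "wz": 0, "hand": -0.1}
  ]
}}

```text
time_s: 18.32
tcp_pos: [0.5155, 0.24, -0.0005]
tcp_rot: [0.0, 0.034, 0.999, 0.0]
contact_force: [-3.9, -0.4, 3.0]
width: 0.544
gripper_force: 1.7
```

Request:
{"fn": "step_arm", "kwargs": {
  "targets": [
    {"dx": 0.001, "dy": -0.0001, "dz": 0, "wx": 0, "wy": 0, "wz": 0, "hand": -0.1},
    {"dx": 0.001, "dy": -0.0001, "dz": 0, "wx": 0, "wy": 0, "wz": 0, "hand": -0.1}
  ]
}}

```text
time_s: 18.58
tcp_pos: [0.5175, 0.2398, -0.0005]
tcp_rot: [0.0, 0.034, 0.999, -0.0]
contact_force: [-2.8, 0.6, 2.0]
width: 0.545
gripper_force: 1.5
```

Request:
{"fn": "step_arm", "kwargs": {
  "targets": [
    {"dx": 0.001, "dy": -0.0001, "dz": 0, "wx": 0, "wy": 0, "wz": 0, "hand": -0.1}
  ]
}}

```text
time_s: 18.7
tcp_pos: [0.5185, 0.2397, -0.0005]
tcp_rot: [-0.0, 0.034, 0.999, -0.0]
contact_force: [-3.3, 0.3, 1.2]
width: 0.551
gripper_force: 1.5
```

Request:
{"fn": "step_arm", "kwargs": {
  "targets": [
    {"dx": 0.001, "dy": -0.0001, "dz": 0, "wx": 0, "wy": 0, "wz": 0, "hand": -0.1}
  ]
}}

```text
time_s: 18.82
tcp_pos: [0.5192, 0.2396, -0.0005]
tcp_rot: [-0.0, 0.034, 0.999, 0.0]
contact_force: [-8.5, 1.2, 6.9]
width: 0.552
gripper_force: 4.4
```

Request:
{"fn": "step_arm", "kwargs": {
  "targets": [
    {"dx": 0.0006, "dy": 0, "dz": 0, "wx": 0, "wy": 0, "wz": 0, "hand": -0.1}
  ]
}}

```text
time_s: 18.95
tcp_pos: [0.5192, 0.2396, -0.0005]
tcp_rot: [-0.001, 0.034, 0.999, 0.0]
contact_force: [-11.7, 1.7, 8.9]
width: 0.552
gripper_force: 6.0
```

Request:
{"fn": "step_arm", "kwargs": {
  "targets": [
    {"dx": 0.0006, "dy": 0, "dz": 0, "wx": 0, "wy": 0, "wz": 0, "hand": -0.1},
    {"dx": 0, "dy": 0, "dz": 0, "wx": 0, "wy": 0, "wz": 0, "hand": -0.1}
  ]
}}

```text
time_s: 19.2
tcp_pos: [0.5192, 0.2396, -0.0005]
tcp_rot: [-0.001, 0.033, 0.999, 0.0]
contact_force: [-14.0, 1.5, 10.8]
width: 0.552
gripper_force: 6.9
```

Firm contact now: the tool has stopped and the force is rising. I'll back off, rise, turn back and look.

Request:
{"fn": "step_arm", "kwargs": {
  "targets": [
    {"dx": -0.006, "dy": 0, "dz": 0, "wx": 0, "wy": 0, "wz": 0, "hand": -0.1},
    {"dx": -0.012, "dy": 0.001, "dz": 0, "wx": 0, "wy": 0, "wz": 0, "hand": -0.1},
    {"dx": 0, "dy": 0, "dz": 0.04, "wx": 0, "wy": 0, "wz": 0, "hand": -0.1},
    {"dx": 0, "dy": 0, "dz": 0.05, "wx": 0, "wy": 0, "wz": 0, "hand": -0.1},
    {"dx": 0, "dy": 0, "dz": 0.05, "wx": 0, "wy": 0, "wz": 0, "hand": -0.1},
    {"dx": 0.004, "dy": -0.009, "dz": 0.007, "wx": 0, "wy": 0, "wz": -0.1745, "hand": -0.1},
    {"dx": 0.004, "dy": -0.009, "dz": 0.007, "wx": 0, "wy": 0, "wz": -0.1745, "hand": -0.1},
    {"dx": 0.004, "dy": -0.009, "dz": 0.007, "wx": 0, "wy": 0, "wz": -0.1745, "hand": -0.1},
    {"dx": 0.004, "dy": -0.009, "dz": 0.007, "wx": 0, "wy": 0, "wz": -0.1745, "hand": -0.1},
    {"dx": 0.004, "dy": -0.009, "dz": 0.007, "wx": 0, "wy": 0, "wz": -0.1745, "hand": -0.1},
    {"dx": 0.004, "dy": -0.009, "dz": 0.007, "wx": 0, "wy": 0, "wz": -0.1745, "hand": -0.1},
    {"dx": 0.004, "dy": -0.009, "dz": 0.007, "wx": 0, "wy": 0, "wz": -0.1745, "hand": -0.1},
    {"dx": 0.004, "dy": -0.009, "dz": 0.007, "wx": 0, "wy": 0, "wz": -0.1745, "hand": -0.1},
    {"dx": 0.004, "dy": -0.009, "dz": 0.007, "wx": 0, "wy": 0, "wz": -0.1745, "hand": -0.1},
    {"dx": 0.02, "dy": 0, "dz": 0.06, "wx": 0, "wy": 0, "wz": 0, "hand": -0.1},
    {"dx": 0, "dy": 0, "dz": 0, "wx": 0, "wy": 0, "wz": 0, "hand": -0.1},
    {"dx": 0, "dy": 0, "dz": 0, "wx": 0, "wy": 0, "wz": 0, "hand": -0.1}
  ]
}}

```text
time_s: 21.32
tcp_pos: [0.5583, 0.1597, 0.2616]
tcp_rot: [0.0, 0.73, 0.683, 0.0]
contact_force: [-0.1, 0.0, -0.8]
width: 0.549
gripper_force: 0.0
```

Run:
```python
from h import *
s=manip.read_state(); T=tcp(s); print(np.round(T[:3,3],4)); im=manip.camera("wrist"); np.save("T9.npy",T); cv2.imwrite("pics/w9.png",im)
cv2.imwrite("pics/w9c.png",cv2.resize(im[0:320,180:600],None,fx=1.85,fy=1.85,interpolation=2))
```

```text
[0.5583 0.1597 0.2616]
```

View pics/w9c.png

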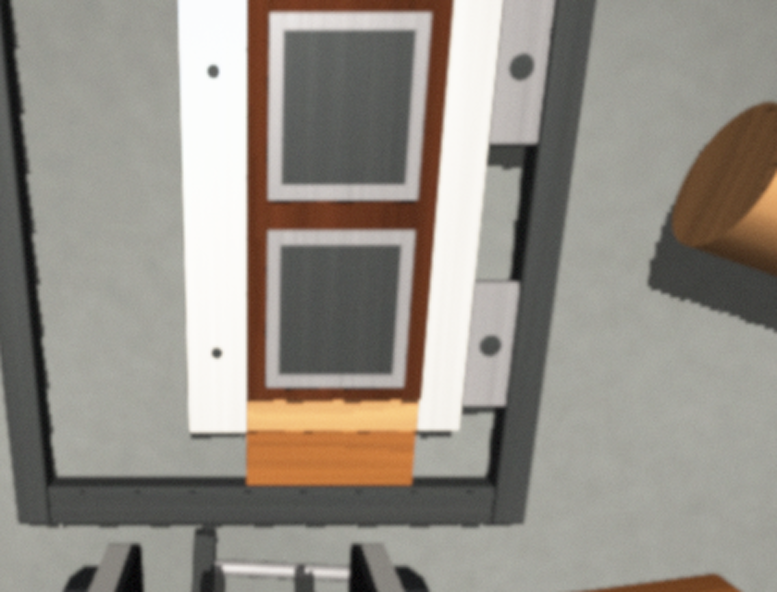

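The bar lies flat and flush: its right edge meets the forme edge at crop column 247 over the whole visible length, with no gap showing. It overhangs the forme's end by about 19 mm (rows 400 to 433). The hand is clear, so I'll hand in.

```bash
python3 -c "
from cell import manip
print(manip.hand_in())"
```

```text
the job is handed in; nothing more can be done
None
```

I drew the long bar out of the tray, set it down flat in the chase, slid it flush along the forme's whole side and handed the job in at about 21 s; the other two bars stayed in the tray and I saw nothing else disturbed.

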